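# Set the inflator's stepped pressure lever to the third notch and start it

### The job

On the tyre inflator's console, push the stepped pressure lever, click by click, to its third notch, counting from the off stop at the end farthest from the button (off itself is not counted), and do not let it run on past the third notch, not even for a moment. Once it sits there, press the round start button right down with a fingertip and let it come up again. Only push with the fingers: do not pinch the lever, and leave the things lying around the console where they are.

Things in the scene. Friction and masses are not known exactly. Their poses are not given: they have to be found in the camera images.
- console: Red flat-topped console, bolted down, 160 (x) x 300 (y) x 70 mm high. Origin: centre of its underside. z up; y runs along its length from the lever's off end towards the start button. The lever's slot is at console x = -12 mm, from y = -100 (off) to -10; the button at x = -12, y = 105. Six black ticks beside the slot, 18 mm apart, mark off and the five notches.
- lever_top (a point): Centre of the top face of the lever's black upright paddle: 36 mm wide across the slot (console x), 14 mm thick along the slot (console y), its top 46 mm and its bottom edge 10 mm above the console's top, flat faces. It moves with the lever.
- lever (a joint): Lever travel along console +y, m: 0 at off, then five spring notches at 0.018, 0.036, 0.054 (the third), 0.072, 0.090. It starts at off or in the first notch. It takes 6 N to push it over the crest half way between two notches; it then snaps on by itself into the next one and stays there. It moves the same way back towards off.
- start_top (a point): Centre of the top of the start button, a black round push button 32 mm across in a steel housing on the console's top.
- start (a joint): How far the start button is pressed down, m: 0 up, 0.006 right down. It springs back; right down takes 5 N.
- socket: Steel wheel-nut socket standing on the table, 30 mm across and 60 mm high, origin at the centre of its underside. To be left alone.
- dish: Shallow round steel dish, 110 mm across and 30 mm high, origin at the centre of its underside. To be left alone.
- tub: Clear plastic open tub, 90 x 120 x 50 mm high, origin at the centre of its underside. To be left alone.
- driver: Screwdriver lying along its x axis, about 200 mm long. To be left alone.

How it is judged (in metres and radians):
On the way, in this order (a step that is already met when the one before it is completed fails the run):
1. the lever rests in the third notch (value of joint lever between 0.05 and 0.058 m and velocity of joint lever between -0.01 and 0.01 m/s), for 0.2 s.
2. then the start button is pressed down (value of joint lever between 0.05 and 0.058 m and value of joint start above 0.0045 m), for 0.02 s.
3. and let up again (value of joint lever between 0.05 and 0.058 m and value of joint start below 0.001 m), for 0.1 s.
At the end, for the whole second after the job is handed in: The lever rests in its third notch (54 mm from off, within 4 mm), the start button has been pressed and is up again, and the socket, dish, tub and screwdriver are within 15 mm of where they stood (all of step 3 and distance of each of socket, dish, tub, driver from where it was at the start of the episode below 0.015 m); the robot touches nothing.
It fails at once if the lever runs past the third notch (beyond the crest towards the fourth) (value of joint lever above 0.0635 m).
It fails at once if the start button is pressed while the lever is not in the third notch (value of joint start above 0.003 m and not (value of joint lever between 0.05 and 0.058 m)).
It fails at once if the lever is pinched between the fingers along the slot (contact force between the fingers and lever_c0 above 3 N and contact force between the fingers and lever_c1 above 3 N).
It fails at once if a thing lying around the console is knocked, carried or lifted (20 mm) (distance of any of socket, dish, tub, driver from where it was at the start of the episode above 0.02 m).
It also fails if it takes over 54 s, if anything falls off the work surface, if the arm or the gripper's body presses on something with over 40 N, if the wrist force passes 120 N, or if a joint passes its speed limit or range.

### The arm

A 6-joint arm with a two-finger parallel gripper is mounted at the origin on the work surface. World frame = base frame: x ahead of the robot, y to its left, z up, the work surface at z = 0. Lengths are in mm, angles in rad, forces in N, time in s.
With the tool pointing down it reaches from about 275 to 750 mm from the base axis. Payload 10.2 kg.
Tool frame: the origin (TCP) lies at the very end of the fingers, on their centre line; the grasp point (between the pads) lies 19 mm behind it; x points along the fingers, y is the direction in which the jaws open and shut, and the axes are right-handed (so a half turn about x gives the same grasp; the last joint's range is limited). The gripper opens to 85 mm and grips with 20 to 120 N. Pads are 22 mm wide; open, the fingers measure 114 mm over their backs; the gripper's body (76 mm by 85 mm) begins 54 mm behind the grasp point. The pads swing forward as they close: fully open they stand 13 mm farther back than shut.
Start: joints at [1.013, 0.313, 1.498, -0, 1.331, -0.223], TCP at [172.517, 495.852, 231.294] pointing down, gripper open.
Joint ranges: [-2.94, 2.94], [-0.97, 2.17], [0.19, 2.56], [-1.23, 4.37], [0.02, 3.11], [-2.88, 2.88]. Speed limits (rad/s): [2.39, 2.39, 3.01, 3.14, 3.14, 3.14].

### API

Orientations are given as a unit quaternion [w, x, y, z].
In Python, from rig import ctrl, viewer, order gives the robot as it stands. The module is installed in compiled form; this text tells all that it offers.
- The arm moves only by the tool carry_out, never from a script. Its argument "deltas" is a list of rows, each a list of 7 numbers: the gripper command: -1 is fully open, 1 is shut, values between are in proportion, then the shift along the tool's x, y, z in mm, then the turn, a rotation vector about the tool's x, y, z in degrees. A call has exactly 5 rows; each row is the pose to reach, as a shift and turn from the pose commanded when the call began, along the tool's axes at that moment; what a row does not reach only later rows make up. A row lasts 1/8 s, in which the tool goes at most 62.5 mm and 10.7 degrees, less where a joint would pass 70% of its speed; a pose out of reach is approached as far as the arm can. A call with a gripper value outside its range is refused whole. The fingers move at their own pace and stop on an object; "newtons" is the grip in N (left out, the last holds). Time passes only in rows, so rows that repeat a pose let the fingers close, or fill a call up. It gives the time, the measured TCP pose, the force and the opening at its end, in the units of the state.
- ctrl.sense(): the state, without advancing time (a new reading comes with each control period).
- viewer.capture(name): name is "side" or "top"; returns the picture (420x560x3 uint8, red, green, blue); there is no depth.
- viewer.calibration(name): a dict with "fx", "fy", "cx", "cy" (pixels), "xyz" and "attitude" of the camera in the world. Camera axes: x right, y down, z forward; pixel columns grow to the right and rows downward; lengths in mm; the calibration is good to about 2 mm. A picture is of the moment at which its call begins. calibration takes no time and is no camera call.
- order.finish_job(): hands the job in, once; it reports no verdict.
The state is a dict: "time_s": time; "joints": joint angles; "dq": joint speeds; "tau": joint torques, N m; "eef_pos": TCP position; "ee_rot": TCP orientation; "force": force on the tool from outside, world axes, zero at the start; "wrist_torque": the same for the moment, N m; "grip_width": opening from 0.0 (shut) to 1.0 (fully open).
Only numpy, scipy, OpenCV 4.12 (cv2) and the standard library are available. Lean on these libraries where they do the work, as an engineer would, in place of code of your own. Each camera call takes 0.05 s, during which the arm holds its last target. There are 200 camera calls.

## Working session

There is one attempt and no reset: what is moved stays moved. The work goes in short steps, Python scripts to look and compute and a tool call to move; the robot and the scene stay as the last step left them, time stands still between calls to the robot, and variables do not carry over. Pictures are saved under pics/ and viewed, about 8 in all and at most 12, crops included, and the job is handed in when it is done.

Besides the shell and the picture viewer there is one more tool, called after ">>>" as name([rows], argument=value, ...), one row to a line, values as JSON. carry_out: Moves the arm, as the interface text tells. Its arguments: {"type":"object","properties":{"deltas":{"type":"array"},"newtons":{"type":"number"}},"required":["deltas"]}

```bash
mkdir -p pics
python3 - <<'E'
from rig import ctrl, viewer
import cv2
s=ctrl.sense(); print(s)
for n in("side","top"):
    im=viewer.capture(n); cv2.imwrite(f"pics/{n}0.png",im[:,:,::-1]); print(n,viewer.calibration(n))
E
```

```text
{'time_s': 0.0, 'joints': array([ 1.01261170e+00,  3.13463467e-01,  1.49842773e+00,  2.18778689e-05,
        1.33100192e+00, -2.23397897e-01]), 'dq': array([ 0.00135554, -0.0004201 ,  0.00047261, -0.00172409,  0.00084845,
        0.00169903]), 'tau': array([-1.33140213e-03, -4.12276447e+01, -2.59745622e+01, -2.90765629e-04,
        4.14043883e-03, -3.80024119e-06]), 'eef_pos': array([172.3662136 , 495.63092582, 230.73170625]), 'ee_rot': array([ 0.6970406 ,  0.11739252,  0.69740477, -0.11823703]), 'force': array([-0.13095614, -0.05253231, -0.05235954]), 'wrist_torque': array([ 0.03600194, -0.02385396, -0.04239069]), 'grip_width': 0.9994476242830064}
side {'fx': 442.8239559541049, 'fy': 442.8239559541049, 'cx': 285.01171992156304, 'cy': 208.83977786465934, 'xyz': array([213.10491262, 490.43745976, 708.97127781]), 'attitude': array([ 0.14215615, -0.32149359,  0.86626645, -0.35498725])}
top {'fx': 458.4366738135249, 'fy': 458.4366738135249, 'cx': 277.1847656441475, 'cy': 209.6100660129475, 'xyz': array([ 491.77457281,   36.33342716, 1010.89829086]), 'attitude': array([-0.04854714,  0.70919875, -0.70176257,  0.04700647])}
```

View pics/top0.png

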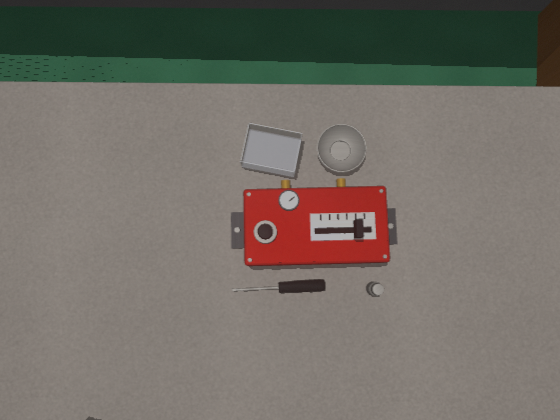

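View pics/side0.png

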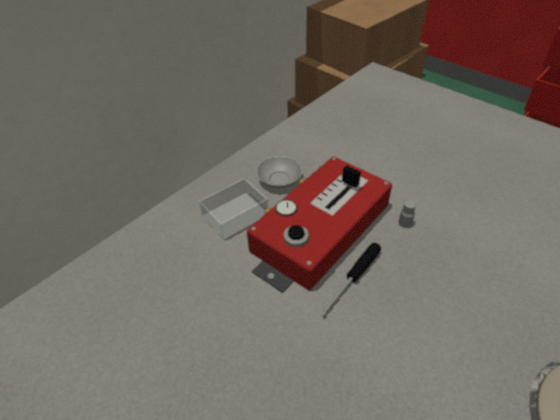

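```bash
cat > h.py <<'E'
import numpy as np, cv2
from scipy.spatial.transform import Rotation as R
from rig import viewer, ctrl
def ray(n,u,v,z):
    c=viewer.calibration(n); q=c["attitude"]
    d=R.from_quat(np.r_[q[1:],q[0]]).apply([(u-c["cx"])/c["fx"],(v-c["cy"])/c["fy"],1])
    return c["xyz"]+d*(z-c["xyz"][2])/d[2]
def proj(n,p):
    c=viewer.calibration(n); q=c["attitude"]
    d=R.from_quat(np.r_[q[1:],q[0]]).inv().apply(np.asarray(p)-c["xyz"])
    return np.array([c["cx"]+c["fx"]*d[0]/d[2],c["cy"]+c["fy"]*d[1]/d[2]])
def crop(im,x0,y0,x1,y1,k,name):
    cv2.imwrite(name,cv2.resize(im[y0:y1,x0:x1],None,fx=k,fy=k,interpolation=cv2.INTER_CUBIC))
E
python3 - <<'E'
from h import *
t=cv2.imread("pics/top0.png"); s=cv2.imread("pics/side0.png")
a=cv2.resize(t[180:270,235:400],None,fx=4.8,fy=4.8,interpolation=cv2.INTER_CUBIC)
crop(t,240,180,400,270,5,"pics/tc.png"); crop(s,240,150,400,285,4.4,"pics/sc.png")
hsv=cv2.cvtColor(t,cv2.COLOR_BGR2HSV)
m=((hsv[...,0]<8)|(hsv[...,0]>172))&(hsv[...,1]>150)&(hsv[...,2]>150)
cs,_=cv2.findContours(m.astype(np.uint8),cv2.RETR_EXTERNAL,cv2.CHAIN_APPROX_NONE)
c=max(cs,key=cv2.contourArea); r=cv2.minAreaRect(c); print(r)
for p in cv2.boxPoints(r): print(p,ray("top",*p,70))
E
```

```text
((315.72412109375, 224.95846557617188), (73.13999938964844, 142.68988037109375), 88.38645935058594)
[243.37773 190.4119 ] [659.41600308 109.93238252  70.        ]
[386.01105 186.39404] [ 671.00382103 -187.29428267   70.        ]
[388.0705  259.50504] [ 519.41230377 -188.25730488   70.        ]
[245.4372 263.5229] [508.18149995 102.61881232  70.        ]
```

View pics/tc.png

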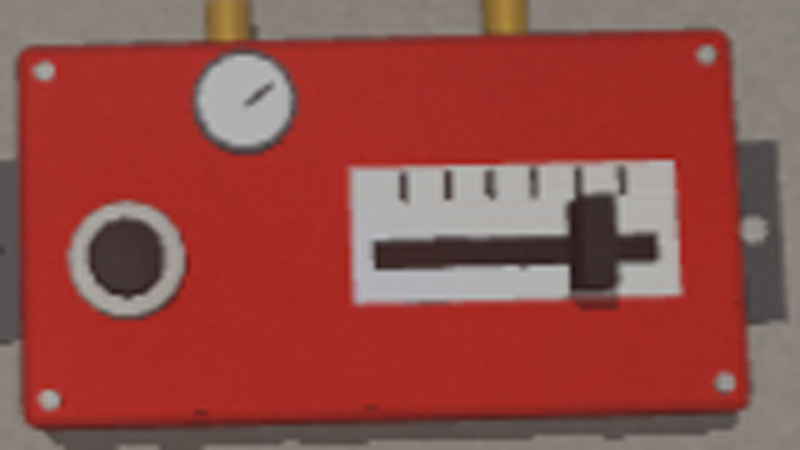

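View pics/sc.png

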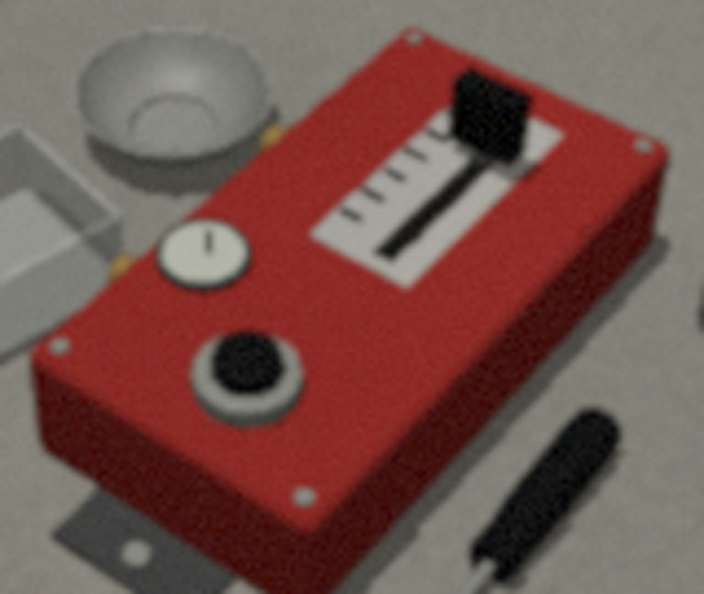

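The top crop shows the button at about (126, 257), the off tick at (621, 181) and the paddle top at about (592, 243). The side crop agrees: the paddle sits at the far, off end. Next I compute the poses.

Run:
```python
from h import *
f=lambda x,y:((x+.5)/5-.5+240,(y+.5)/5-.5+180)
g=lambda x,y:((x+.5)/4.4-.5+240,(y+.5)/4.4-.5+150)
S=np.array([ray("top",*f(*p),70) for p in[(43,71),(706,54),(725,382),(49,400)]]); c=S.mean(0)
S2=np.array([ray("side",*g(*p),70) for p in[(59,346),(415,38),(643,146),(304,497)]]); c2=S2.mean(0)
for n,S in(("top",S),("side",S2)):
    c=S.mean(0); d=(S[0]+S[3]-S[1]-S[2])[:2]; d/=np.linalg.norm(d)
    ex=np.array([d[1],-d[0]]); print(n,c,"y",d,"yaw",np.degrees(np.arctan2(-d[0],d[1])),np.round(S,0).tolist())
    con=lambda p:(np.round([(p-c)[:2]@ex,(p-c)[:2]@d],1))
    if n=="top":
        for x in(621,578,533,489,447,403): print("tick",con(ray(n,*f(x,184),70)))
        print("slot ends",con(ray(n,*f(374,256),70)),con(ray(n,*f(657,246),70)))
        print("btn",con(ray(n,*f(126,257),88)),"lev",con(ray(n,*f(592,243),116)))
    else:
        for p in [(350,214),(373,194),(395,174),(415,153),(438,134)]: print("tick",con(ray(n,*g(*p),70)))
        print("btn",con(ray(n,*g(247,358),88)))
        for p in[(468,70),(530,96),(522,108),(455,84)]: print("lev",con(ray(n,*g(*p),116)))
s=ctrl.sense();q=s["ee_rot"];print(R.from_quat(np.r_[q[1:],q[0]]).as_matrix().round(3))
```

```text
top [589.36354737 -40.78930715  70.        ] y [-0.0367234   0.99932547] yaw 2.1045689389960667 [[652.0, 100.0, 70.0], [662.0, -176.0, 70.0], [526.0, -181.0, 70.0], [516.0, 95.0, 70.0]]
tick [ 14.5 -99.9]
tick [ 14.9 -82.1]
tick [ 15.4 -63.5]
tick [ 15.9 -45.3]
tick [ 16.4 -28. ]
tick [16.8 -9.8]
slot ends [-12.7   3.3] [ -11.6 -113.4]
btn [-12.  104.9] lev [-13.8 -78.5]
side [590.9415437 -42.0493612  70.       ] y [-0.03512387  0.99938297] yaw 2.012863648496641 [[654.0, 98.0, 70.0], [664.0, -178.0, 70.0], [528.0, -182.0, 70.0], [518.0, 94.0, 70.0]]
tick [ 16.4 -10.4]
tick [ 15.9 -28.3]
tick [ 15.8 -46.4]
tick [ 16.8 -64.9]
tick [ 15.9 -83.4]
btn [-12.  104.8]
lev [  3.6 -84.9]
lev [-29.8 -86.8]
lev [-31.5 -77.2]
lev [  2.7 -72.5]
[[-0.001  0.329  0.944]
 [-0.001  0.944 -0.329]
 [-1.    -0.001 -0.   ]]
```

>>> carry_out([
  [1,0,-37,46.5,10,0,0],
  [1,0,-74,93,20,0,0],
  [1,0,-111,139.5,30,0,0],
  [1,0,-148,186,40,0,0],
  [1,0,-185,232.5,50,0,0],
], newtons=20)

```text
time_s: 0.72
eef_pos: [331.9, 243.0, 231.2]
ee_rot: [0.581, 0.403, 0.581, -0.403]
force: [1.3, 0.9, -0.2]
grip_width: 0.004
```

```bash
cat >> h.py <<'E'
C=np.array([590,-41.3]); D=np.array([-.036,.99935]); EX=np.array([.99935,.036])
def world(x,y): return C+x*EX+y*D
def to(x,y,z):
    "tool-axis shift (mm) and turn (deg) to console x,y and height z with tool z along console -y"
    s=ctrl.sense(); q=s["ee_rot"]; M=R.from_quat(np.r_[q[1:],q[0]])
    T=R.from_matrix(np.c_[[0,0,-1],np.r_[EX,0],np.r_[-D,0]])
    e=s["eef_pos"]; w=(e[:2]-C)
    print("t",round(s["time_s"],2),"console xy z",(w@EX).round(1),(w@D).round(1),e[2].round(1),"F",s["force"].round(2))
    print("shift",M.inv().apply(np.r_[world(x,y),z]-e).round(1),"turn",np.degrees((M.inv()*T).as_rotvec()).round(1), "grip",s["grip_width"])
E
python3 -c "
from h import *
to(-12,-110,231)"
```

```text
t 0.72 console xy z -247.7 293.4 231.2 F [ 1.27  0.94 -0.17]
shift [2.000e-01 9.600e+01 4.573e+02] turn [18.4 -0.   0. ] grip 0.00427791991467959
```

>>> carry_out([
  [1,0,12,57,9,0,0],
  [1,0,24,114,18.4,0,0],
  [1,0,36,171,18.4,0,0],
  [1,0,48,228,18.4,0,0],
  [1,0,60,285,18.4,0,0],
])

```text
time_s: 1.35
eef_pos: [489.3, -2.2, 231.1]
ee_rot: [0.51, 0.489, 0.51, -0.489]
force: [0.8, 0.9, 1.0]
grip_width: 0.004
```

```bash
python3 -c "
from h import *
to(-12,-113,160)"
```

```text
t 1.35 console xy z -99.2 42.7 231.1 F [0.8  0.91 0.99]
shift [ 71.1  86.3 156.3] turn [ 0.3 -0.   0. ] grip 0.004337767511741334
```

>>> carry_out([
  [1,0,24,45,0,0,0],
  [1,0,50,90,0,0,0],
  [1,10,76,135,0,0,0],
  [1,40,86,156,0.3,0,0],
  [1,71,86,156,0.3,0,0],
])

```text
time_s: 1.98
eef_pos: [581.4, -154.1, 158.5]
ee_rot: [0.508, 0.491, 0.509, -0.491]
force: [0.7, 0.3, -0.5]
grip_width: 0.002
```

Run:
```python
from h import *
to(-12,-113,96)
t=viewer.capture("top")[...,::-1]; s=viewer.capture("side")[...,::-1]
a=cv2.resize(t[170:290,310:430],(400,400),interpolation=cv2.INTER_CUBIC)
b=cv2.resize(s[100:220,290:410],(400,400),interpolation=cv2.INTER_CUBIC)
cv2.imwrite("pics/p1.png",np.hstack([a,b]))
```

```text
t 1.98 console xy z -12.7 -112.5 158.5 F [ 0.7   0.27 -0.5 ]
shift [62.5  0.7  0.5] turn [-0.1 -0.   0. ] grip 0.0022986035085511883
```

View pics/p1.png

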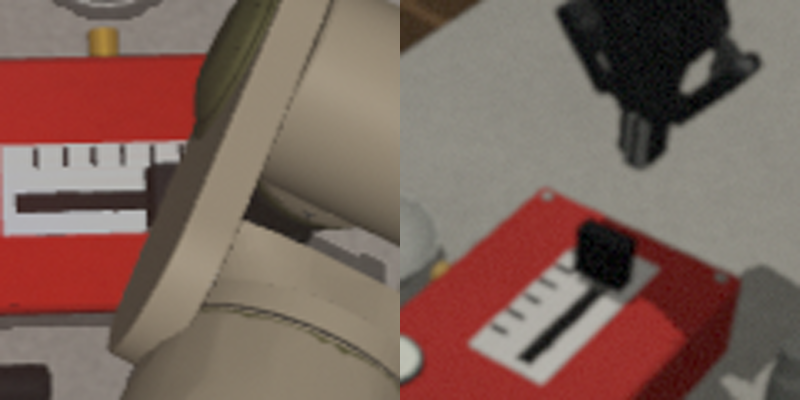

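The side half shows the shut fingertip at about (640, 160), above and behind the paddle at (605, 255), with the lever unmoved. I lower it behind the paddle.

>>> carry_out([
  [1,20,0.5,0,0,0,0],
  [1,40,0.5,0,0,0,0],
  [1,55,0.5,0,0,0,0],
  [1,61,0.5,0,0,0,0],
  [1,61,0.5,0,0,0,0],
])

```text
time_s: 2.7
eef_pos: [581.8, -152.5, 99.6]
ee_rot: [0.509, 0.491, 0.509, -0.491]
force: [0.4, 0.1, -0.1]
grip_width: -0.001
```

Run:
```python
from h import *
to(-12,-101,96)
s=viewer.capture("side")[...,::-1]
cv2.imwrite("pics/p2.png",cv2.resize(s[130:220,310:410],(600,540),interpolation=cv2.INTER_CUBIC))
```

```text
t 2.7 console xy z -12.2 -110.9 99.6 F [ 0.37  0.07 -0.07]
shift [ 3.6  0.2 -9.9] turn [ 0.1  0.  -0. ] grip -0.000561480689007931
```

View pics/p2.png

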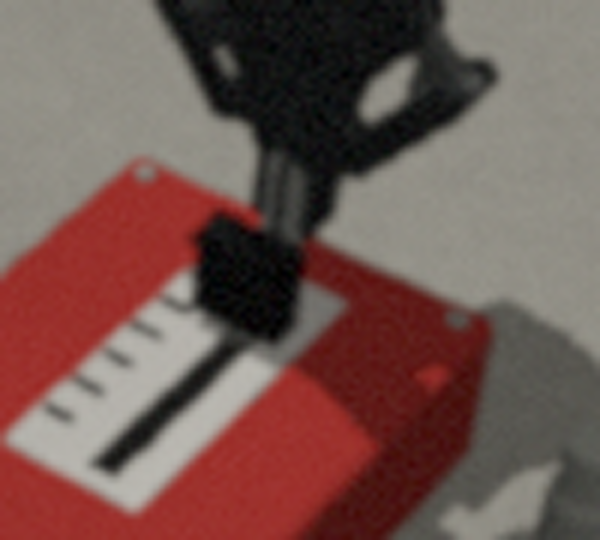

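The fingertip is behind the paddle (paddle top at about (255, 250)) and clear of it. I approach slowly.

>>> carry_out([
  [1,2,0,-2,0,0,0],
  [1,3,0,-4,0,0,0],
  [1,3,0,-6,0,0,0],
  [1,3,0,-8,0,0,0],
  [1,3,0,-8,0,0,0],
])

```text
time_s: 3.38
eef_pos: [581.4, -144.4, 96.3]
ee_rot: [0.509, 0.491, 0.509, -0.491]
force: [0.1, 0.2, -0.7]
grip_width: -0.003
```

>>> carry_out([
  [1,0,0,-1,0,0,0],
  [1,0,0,-2,0,0,0],
  [1,0,0,-3,0,0,0],
  [1,0,0,-4,0,0,0],
  [1,0,0,-4,0,0,0],
])

```text
time_s: 4.0
eef_pos: [581.3, -140.7, 96.3]
ee_rot: [0.509, 0.491, 0.509, -0.491]
force: [1.1, -1.1, -0.2]
grip_width: -0.003
```

```bash
python3 -c "
from h import *
to(-12,-98,96)"
```

```text
t 4.0 console xy z -12.3 -99.0 96.3 F [ 1.06 -1.09 -0.17]
shift [ 0.3  0.3 -1. ] turn [ 0.1  0.  -0. ] grip -0.002590362753121829
```

>>> carry_out([
  [1,0,0,-1,0,0,0],
  [1,0,0,-2,0,0,0],
  [1,0,0,-3,0,0,0],
  [1,0,0,-3,0,0,0],
  [1,0,0,-3,0,0,0],
])

```text
time_s: 4.62
eef_pos: [581.2, -138.0, 96.3]
ee_rot: [0.509, 0.491, 0.509, -0.491]
force: [-0.8, -5.0, -0.8]
grip_width: 0.002
```

>>> carry_out([
  [1,0,0,-1,0,0,0],
  [1,0,0,-2,0,0,0],
  [1,0,0,-3,0,0,0],
  [1,0,0,-3,0,0,0],
  [1,0,0,-3,0,0,0],
])

```text
time_s: 5.25
eef_pos: [581.1, -134.8, 96.3]
ee_rot: [0.509, 0.491, 0.509, -0.491]
force: [-0.2, -4.5, -0.1]
grip_width: 0.003
```

>>> carry_out([
  [1,0,0,-1,0,0,0],
  [1,0,0,-2,0,0,0],
  [1,0,0,-2,0,0,0],
  [1,0,0,-2,0,0,0],
  [1,0,0,-2,0,0,0],
])

```text
time_s: 5.88
eef_pos: [581.0, -132.4, 96.3]
ee_rot: [0.509, 0.491, 0.509, -0.491]
force: [-0.5, -0.6, 0.4]
grip_width: -0.0
```

Run:
```python
from h import *
to(-12,-80,96)
s=viewer.capture("side")[...,::-1]
cv2.imwrite("pics/p3.png",cv2.resize(s[130:220,310:410],(600,540),interpolation=cv2.INTER_CUBIC))
# expected paddle top centre in this crop per notch
for k in range(6): print(k,((proj("side",[*world(-12,-100+18*k),116])-[310,130]+.5)*6-.5).round())
```

```text
t 5.88 console xy z -12.3 -90.7 96.3 F [-0.53 -0.6   0.4 ]
shift [  0.3   0.3 -10.7] turn [ 0.1 -0.   0. ] grip -6.038388918040443e-05
0 [281. 213.]
1 [252. 240.]
2 [223. 267.]
3 [194. 294.]
4 [164. 322.]
5 [133. 351.]
```

View pics/p3.png

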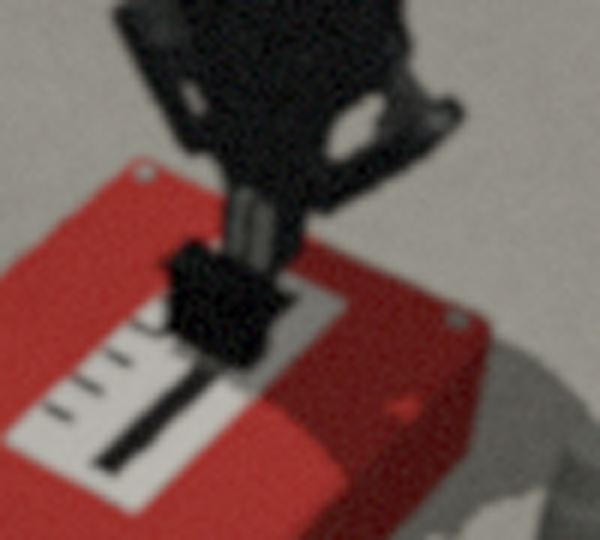

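The paddle top centre is at about (226, 262), which is the second notch (predicted (223, 267)). One more click.

>>> carry_out([
  [1,0,0,-2,0,0,0],
  [1,0,0,-4,0,0,0],
  [1,0,0,-6,0,0,0],
  [1,0,0,-8,0,0,0],
  [1,0,0,-8,0,0,0],
])

```text
time_s: 6.55
eef_pos: [580.7, -124.4, 96.3]
ee_rot: [0.509, 0.491, 0.509, -0.491]
force: [-0.4, 0.1, 0.9]
grip_width: 0.001
```

>>> carry_out([
  [1,0,0,-1,0,0,0],
  [1,0,0,-2,0,0,0],
  [1,0,0,-3,0,0,0],
  [1,0,0,-4,0,0,0],
  [1,0,0,-4,0,0,0],
])

```text
time_s: 7.18
eef_pos: [580.5, -120.9, 96.3]
ee_rot: [0.509, 0.491, 0.509, -0.491]
force: [0.3, -4.8, -1.5]
grip_width: 0.001
```

>>> carry_out([
  [1,0,0,-1,0,0,0],
  [1,0,0,-2,0,0,0],
  [1,0,0,-3,0,0,0],
  [1,0,0,-3,0,0,0],
  [1,0,0,-3,0,0,0],
])

```text
time_s: 7.8
eef_pos: [580.4, -118.1, 96.3]
ee_rot: [0.509, 0.491, 0.509, -0.491]
force: [-0.5, -5.3, -1.0]
grip_width: 0.001
```

>>> carry_out([
  [1,0,0,-1,0,0,0],
  [1,0,0,-2,0,0,0],
  [1,0,0,-2,0,0,0],
  [1,0,0,-2,0,0,0],
  [1,0,0,-2,0,0,0],
])

```text
time_s: 8.43
eef_pos: [580.3, -115.4, 96.3]
ee_rot: [0.509, 0.491, 0.509, -0.491]
force: [-0.1, -1.4, -0.6]
grip_width: -0.003
```

>>> carry_out([
  [1,0,0,-0.5,0,0,0],
  [1,0,0,-1,0,0,0],
  [1,0,0,-1,0,0,0],
  [1,0,0,-1,0,0,0],
  [1,0,0,-1,0,0,0],
])

```text
time_s: 9.05
eef_pos: [580.3, -114.5, 96.3]
ee_rot: [0.509, 0.491, 0.509, -0.491]
force: [1.0, 0.1, 0.6]
grip_width: 0.002
```

Run:
```python
from h import *
to(-12,-80,96)
s=viewer.capture("side")[...,::-1]
cv2.imwrite("pics/p4.png",cv2.resize(s[130:220,310:410],(600,540),interpolation=cv2.INTER_CUBIC))
```

```text
t 9.05 console xy z -12.4 -72.8 96.3 F [1.03 0.07 0.58]
shift [0.3 0.4 7.2] turn [ 0.1 -0.   0. ] grip 0.0023967524706496714
```

View pics/p4.png

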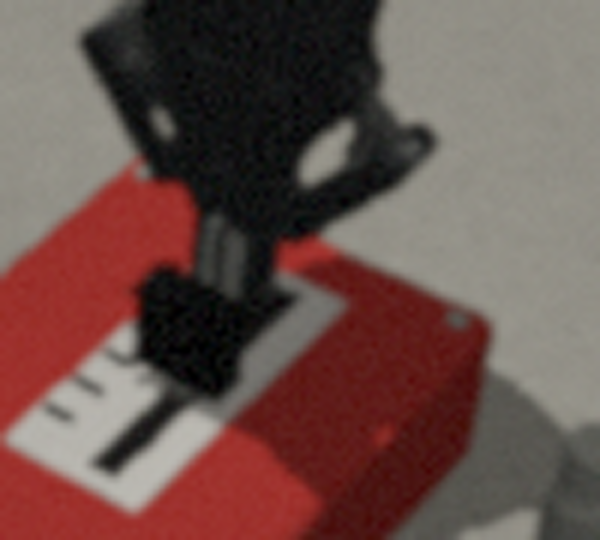

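The paddle top centre is at about (197, 288), which is the third notch (predicted (194, 294)), and the force is gone. I back off and rise.

>>> carry_out([
  [1,0,0,4,0,0,0],
  [1,0,0,8,0,0,0],
  [1,-20,0,8,0,0,0],
  [1,-50,0,8,0,0,0],
  [1,-65,0,8,0,0,0],
])

```text
time_s: 9.72
eef_pos: [581.0, -123.0, 162.8]
ee_rot: [0.51, 0.491, 0.508, -0.49]
force: [0.0, -0.2, -0.0]
grip_width: 0.001
```

>>> carry_out([
  [1,0,0.4,-40,0,0,0],
  [1,0,0.4,-90,0,0,0],
  [1,0,0.4,-140,0,0,0],
  [1,0,0.4,-175,0,0,0],
  [1,0,0.4,-185,0,0,0],
])

```text
time_s: 10.35
eef_pos: [573.8, 63.9, 161.0]
ee_rot: [0.51, 0.49, 0.51, -0.49]
force: [0.7, -0.7, 0.7]
grip_width: -0.002
```

```bash
python3 -c "
from h import *
to(-12,105,110)"
```

```text
t 10.35 console xy z -12.4 105.7 161.0 F [ 0.72 -0.7   0.72]
shift [51.   0.4  0.7] turn [ 0.2 -0.   0. ] grip -0.0018060052724854488
```

>>> carry_out([
  [1,20,0.4,0.7,0,0,0],
  [1,40,0.4,0.7,0,0,0],
  [1,55,0.4,0.7,0,0,0],
  [1,60,0.4,0.7,0,0,0],
  [1,60,0.4,0.7,0,0,0],
])

```text
time_s: 10.98
eef_pos: [574.7, 61.3, 101.4]
ee_rot: [0.509, 0.491, 0.509, -0.491]
force: [-0.3, -0.9, 0.5]
grip_width: -0.0
```

>>> carry_out([
  [1,1,0,0,0,0,0],
  [1,2,0,0,0,0,0],
  [1,3,0,0,0,0,0],
  [1,4,0,0,0,0,0],
  [1,4,0,0,0,0,0],
])

```text
time_s: 11.6
eef_pos: [574.6, 61.7, 97.3]
ee_rot: [0.509, 0.491, 0.509, -0.491]
force: [0.2, 0.2, 0.3]
grip_width: -0.004
```

Run:
```python
from h import *
to(-12,105,96)
s=viewer.capture("side")[...,::-1]
cv2.imwrite("pics/p5.png",cv2.resize(s[150:270,240:400],(800,600),interpolation=cv2.INTER_CUBIC))
```

```text
t 11.6 console xy z -11.7 103.4 97.3 F [0.22 0.16 0.31]
shift [ 1.3 -0.3 -1.6] turn [ 0.1 -0.   0. ] grip -0.003911914588558032
```

View pics/p5.png

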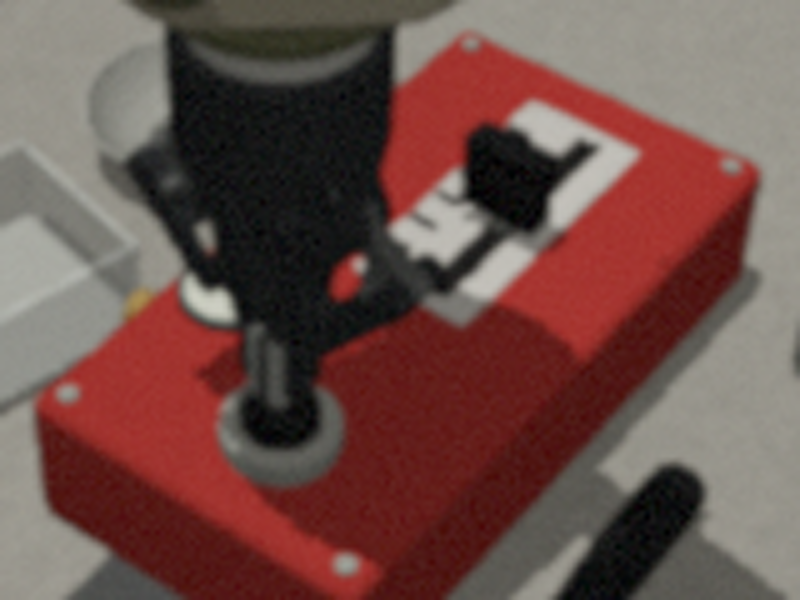

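The fingertip is above the button (about (280, 400)), and the lever is still at the third notch (about (512, 170)). I press slowly, moving 1.5 mm along y to centre.

>>> carry_out([
  [1,1,0,-1.5,0,0,0],
  [1,2,0,-1.5,0,0,0],
  [1,3,0,-1.5,0,0,0],
  [1,4,0,-1.5,0,0,0],
  [1,4,0,-1.5,0,0,0],
])

```text
time_s: 12.28
eef_pos: [574.5, 63.1, 93.2]
ee_rot: [0.509, 0.491, 0.509, -0.491]
force: [0.2, 0.0, -0.4]
grip_width: -0.003
```

>>> carry_out([
  [1,1,0,0,0,0,0],
  [1,2,0,0,0,0,0],
  [1,3,0,0,0,0,0],
  [1,4,0,0,0,0,0],
  [1,4,0,0,0,0,0],
])

```text
time_s: 12.9
eef_pos: [574.6, 63.1, 89.4]
ee_rot: [0.509, 0.491, 0.509, -0.491]
force: [-1.2, -0.5, 2.7]
grip_width: -0.004
```

>>> carry_out([
  [1,1,0,0,0,0,0],
  [1,2,0,0,0,0,0],
  [1,3,0,0,0,0,0],
  [1,3,0,0,0,0,0],
  [1,3,0,0,0,0,0],
])

```text
time_s: 13.52
eef_pos: [574.6, 63.1, 86.4]
ee_rot: [0.509, 0.491, 0.509, -0.491]
force: [-0.9, 0.9, 5.0]
grip_width: 0.001
```

>>> carry_out([
  [1,0.5,0,0,0,0,0],
  [1,1,0,0,0,0,0],
  [1,1.5,0,0,0,0,0],
  [1,1.5,0,0,0,0,0],
  [1,1.5,0,0,0,0,0],
])

```text
time_s: 14.15
eef_pos: [574.7, 63.1, 85.9]
ee_rot: [0.509, 0.491, 0.509, -0.491]
force: [-3.8, 0.0, 13.6]
grip_width: 0.002
```

The button has bottomed out: the force jumped to 13.6 N with almost no travel. I release and rise.

>>> carry_out([
  [1,-4,0,0,0,0,0],
  [1,-10,0,0,0,0,0],
  [1,-30,0,0,0,0,0],
  [1,-60,0,0,0,0,0],
  [1,-100,0,0,0,0,0],
])

```text
time_s: 14.78
eef_pos: [573.9, 63.2, 184.8]
ee_rot: [0.508, 0.49, 0.51, -0.491]
force: [0.1, -0.2, 0.0]
grip_width: -0.002
```

>>> carry_out([
  [1,-10,-50,0,0,0,0],
  [1,-20,-100,0,0,0,0],
  [1,-30,-150,0,0,0,0],
  [1,-30,-180,0,0,0,0],
  [1,-30,-180,0,0,0,0],
])

```text
time_s: 15.4
eef_pos: [393.4, 56.6, 215.0]
ee_rot: [0.509, 0.491, 0.509, -0.491]
force: [0.8, -0.4, -0.1]
grip_width: -0.003
```

Run:
```python
from h import *
to(-12,105,96)
s=viewer.capture("side")[...,::-1]; t=viewer.capture("top")[...,::-1]
cv2.imwrite("pics/p6.png",np.hstack([cv2.resize(s[140:300,190:430],(400,267)),cv2.resize(t[110:310,225:400],(305,267)[::1])]))
```

```text
t 15.4 console xy z -193.0 104.9 215.0 F [ 0.85 -0.44 -0.1 ]
shift [1.19e+02 1.81e+02 1.00e-01] turn [ 0. -0. -0.] grip -0.0026047827538375726
```

View pics/p6.png

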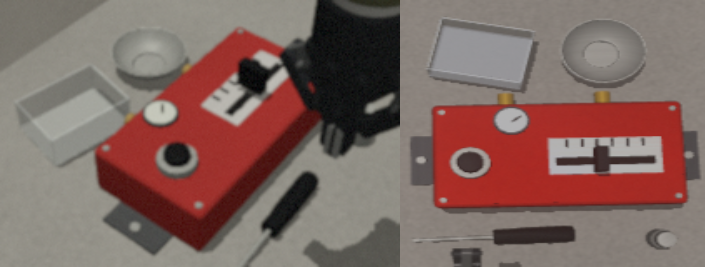

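The lever sits at the third tick (top half (601, 158), with the same parallax offset as before). The button is up, nothing around the console has moved, and the arm is clear. I hand in.

```bash
python3 -c "
from rig import order; print(order.finish_job())"
```

```text
the job is handed in; nothing more can be done
None
```

The lever is in its third notch and the start button has been pressed right down and let up again; I handed the job in at about 15.5 s of the 54 s allowed. The hand-in reported no verdict, so what follows is from my own checks.

- **Lever:** It started in the first notch. I pushed it on two clicks with the shut fingertips, in steps of 1–2 mm. Each click showed as about 5 N of resistance that then fell away. The side picture after each click, and both cameras at the end, put the paddle at the expected notch within about 2–4 mm.
- **Button:** I pressed until the force jumped from 5 N to 13.6 N with almost no further travel, about 6 mm after first contact. I then lifted off.
- **Last checks:** In the final pictures the button looks up, and the socket, dish, tub and screwdriver look unmoved by eye. The arm stands clear with no contact force. No check failed. The two cameras differed by 1–2 mm on the console's position, which is within their calibration.

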